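# Fit the fine screen and open the blast gate of a jeweller's dust box

## Robot

A 6-joint arm with a two-finger parallel gripper is mounted at the origin on the work surface. World frame = base frame: x ahead of the robot, y to its left, z up, the work surface at z = 0. Lengths are in m, angles in rad, forces in N, time in s.
With the tool pointing down it reaches from about 0.25 to 0.775 m from the base axis. Payload 4 kg.
Tool frame: the origin (TCP) lies between the finger pads; the fingertips stand 14 mm ahead of it and the grasp point (between the pads) lies 5 mm behind it; z points along the fingers, y is the line along which they close (so a half turn about z gives the same grasp; the last joint's range is limited). The gripper opens to 94 mm and grips with 3 to 60 N. Pads are 16 mm wide; open, the fingers measure 119 mm over their backs; the gripper's body (75 mm by 177 mm) begins 78 mm behind the grasp point.
Start: joints at [-0.103, 0.087, 1.371, -0, 1.684, -0.103], TCP at [0.55, -0, 0.22] pointing down, gripper open.
Joint ranges: [-3.1, 3.1], [-0.76, 2.03], [0.27, 2.55], [-1.08, 4.22], [0.17, 2.65], [-2.57, 2.57]. Speed limits (rad/s): [2.79, 2.79, 3.14, 3.14, 3.14, 3.14].

## Interface

Orientations are given as [roll, pitch, yaw] about the fixed x, y, z axes, in that order (R = Rz(yaw) Ry(pitch) Rx(roll)).
In Python, from bench import robot, snapshot gives the robot as it stands.
- The arm moves only by the tool carry_out, never from a script. Its argument "motion" is text: rows parted by semicolons, each of 4 numbers parted by spaces: the shift along the tool's x, y, z each as a share of 0.15 m, from -1 to 1, then the turn about the tool's z as a share of 180 degrees, from -1 to 1. A call has exactly 8 rows; each row is the pose to reach, as a shift and turn from the pose commanded when the call began, along the tool's axes at that moment, turning the shorter way round; what a row does not reach only later rows make up. A row lasts 1/10 s, in which the tool goes at most 50 mm and 8.59 degrees, less where a joint would pass 70% of its speed; a pose out of reach is approached as far as the arm can. A call with a number of a shift or a turn outside -1 to 1 is refused whole. A call with a gripper value outside its range is refused whole. "grip" is the opening, from -1 (shut) to 1 (fully open), set as the call begins (left out, the last holds). The fingers move at their own pace and stop on an object; the grip force is fixed at half the most. Time passes only in rows, so rows that repeat a pose let the fingers close, or fill a call up. It gives the time, the measured TCP pose, the force, the opening and the grip force at its end, in the units of the state.
- robot.get_obs(): the state, without advancing time (a new reading comes with each control period).
- snapshot(name): name is "scene" or "side" or "wrist"; returns a dict with "image" (384x512x3 uint8, red, green, blue), "fx", "fy", "cx", "cy" (pixels), "pose" (4x4, takes a point from camera to world coordinates); the wrist camera has in their place "hand_eye" (4x4, takes a point from camera to tool coordinates, whose origin is the TCP and whose axes are the flange's). Camera axes: x right, y up, looking along -z (the intrinsics and any distortion apply to the point x, -y, -z); pixel columns grow to the right and rows downward; lengths in m; the calibration is good to about 2 mm. A picture is of the moment at which its call begins: read the wrist's pose just before it. There is no depth.
- robot.close_job(): hands the job in; it is judged then, once.
The state is a dict: "time": time; "joint_positions": joint angles; "qvel": joint speeds; "joint_torque": joint torques, N m; "tool_pos": TCP position; "ee_rot": TCP orientation; "wrist_force": force on the tool from outside, world axes, zero at the start; "wrist_torque": the same for the moment, N m; "width": finger opening in m; "finger_force": force on a finger pad.
Only numpy, scipy, OpenCV 4.12 (cv2) and the standard library are available. Lean on these libraries where they do the work, as an engineer would, in place of code of your own. Each camera call takes 0.05 s, during which the arm holds its last target. There are 200 camera calls.

## Task

Get the bench dust box ready for filing: first, before touching its gate, take the blue fine-mesh screen out of the wooden rack by its tab and lower it gently into the slot in the top of the dust box, all the way home with its cap flat on the casing, and let go of it. Then pull the stiff slide gate of the duct open until the red line on its blade stands at the lip of the gate frame (40 mm open) and leave it there. Leave the other two screens in the rack and everything else on the bench where it stands.

Things in the scene. Friction and masses are not known exactly. Their poses are not given: they have to be found in the camera images.
- dust_box: Grey bench dust box, fixed, turned by up to 10 degrees; origin on the bench under its screen slot, z up. Sizes in its frame: screen section x -75..75, y -35..35, 130 high; hood with clear visor y -35..-170, x -83..75, 130 high, open to -x; gate frame x -55..55, y 63..85, 128 high; duct elbow and bench flange y 85..213, x -55..55, 107 high.
- screen_slot (a point): Slot in the flat top of the dust box: centre of its mouth, 130 above the bench. 96 long (x of this frame) x 12 wide (y), 80 deep. With a screen home its cap's underside lies on the casing at this height, so that the tab's centre is 20 above this point. Either face of the screen may look either way.
- gate (a joint): Slide gate in the duct: opening of the blade in m, 0 shut, 0.066 fully out; grows as its pull bar is drawn along -x of the slot's frame. Starts shut or up to 14 mm ajar. Stiff: sliding friction about 11 N plus drag; stays where it is left. The red line on the blade reaches the frame's front lip at 0.040 (thin black lines at 0.020 and 0.060).
- gate_pull (a point): Centre of the top end of the gate's upright black pull bar, 154 above the bench. The bar, 16 x 16, runs 100 down from here and moves with the blade; shut it is at x -99, y +74 in the slot's frame. Behind it (+x) runs the 3 thick upright blade, its top edge 44 below this point; the gate frame's lip is 36 behind the bar's rear face when shut.
- screen_blue_tab (a point): Framed mesh screen, blue, fine: the one to fit. Stands upright in one of the rack's three slots (varies). Frame 90 wide (x) x 8 thick (y) x 75 tall; on it a cap flange 106 x 18 x 4, then a ribbed pull tab 50 (x) x 10 (y) x 32 tall. Point: the tab's centre, 95 above the frame's bottom edge, 20 above the cap's underside, 16 below the tab's top. 120 g.
- screen_yellow_tab (a point): Framed mesh screen, yellow; stays in the rack. Stands upright in one of the rack's three slots (varies). Frame 90 wide (x) x 8 thick (y) x 75 tall; on it a cap flange 106 x 18 x 4, then a ribbed pull tab 50 (x) x 10 (y) x 32 tall. Point: the tab's centre, 95 above the frame's bottom edge, 20 above the cap's underside, 16 below the tab's top. 120 g.
- screen_grey_tab (a point): Framed mesh screen, grey; stays in the rack. Stands upright in one of the rack's three slots (varies). Frame 90 wide (x) x 8 thick (y) x 75 tall; on it a cap flange 106 x 18 x 4, then a ribbed pull tab 50 (x) x 10 (y) x 32 tall. Point: the tab's centre, 95 above the frame's bottom edge, 20 above the cap's underside, 16 below the tab's top. 120 g.
- rack: Wooden screen rack fixed to the bench, 116 (x) x 156 (y) x 45 high, origin under its centre; three slots along its x at y -50, 0 and +50, each 94 x 10.8 and 33 deep, so a screen's bottom edge stands 12 above the bench and its tab's centre 107. It stands either right or left of the dust box, turned by up to about 23 degrees.
- burr_block: Blue block with burrs stuck in it, 75 (x) x 115 (y) x 32, burrs to 85 high, fixed; origin under its centre. It takes the side that the rack does not.
- tumbler: Drinking glass, 72 across at the rim, 115 high, origin under its centre; right of the hood. Do not disturb.
- flux_bottle: Amber flux bottle, 40 across, 165 high, origin under its centre; close on the left of the gate's path. Do not disturb.
- water_bottle: Clear bottle with green cap, 64 across, 210 high, origin under its centre; in front of the dust box, close on the right of the gate's path. Do not disturb.
- white_jar: White jar with lid, 60 across, 50 high, origin under its centre; between the hood and the robot. Do not disturb.
- mallet: Mallet lying on the bench: head 42 across and 85 long (y), 42 high, origin under the head; handle along its x from -205 to +5. Before the gate's path. Do not disturb.

How it is judged:
On the way, in this order (a step that is already met when the one before it is completed fails the run):
1. the blue screen is fully home in the dust box's slot and let go, with the gate not yet opened (under 22 mm) (z of screen_blue_tab in the frame of screen_slot between 0.012 and 0.0235 m and x of screen_blue_tab in the frame of screen_slot between -0.008 and 0.008 m and y of screen_blue_tab in the frame of screen_slot between -0.006 and 0.006 m and angle between screen_blue_tab's own z axis and vertical below 0.05 rad and value of joint gate below 0.022 m and contact force between the fingers and screen_blue below 0.1 N), for 0.2 s.
2. the gate is open at the red line, 40 mm, within 5 mm (value of joint gate between 0.035 and 0.045 m), for 0.2 s.
At the end, for the whole second after the job is handed in: Blue screen home in the slot (cap within 3.5 mm of the casing, within 8 mm along and 6 mm across the slot, upright within 3 degrees), at rest; gate 40 mm open within 5 mm; the other screens, glass, bottles, jar and mallet within 20 mm of where they stood (all of step 2 and z of screen_blue_tab in the frame of screen_slot between 0.012 and 0.0235 m and x of screen_blue_tab in the frame of screen_slot between -0.008 and 0.008 m and y of screen_blue_tab in the frame of screen_slot between -0.006 and 0.006 m and angle between screen_blue_tab's own z axis and vertical below 0.05 rad and linear speed of screen_blue below 0.02 m/s and distance of each of tumbler, flux_bottle, water_bottle, white_jar, mallet, screen_yellow_tab, screen_grey_tab from where it was at the start of the episode below 0.02 m); the robot touches nothing.
It fails at once if the blue screen is dropped (faster than 0.5 m/s while not held) (linear speed of screen_blue above 0.5 m/s and contact force between the fingers and screen_blue below 0.1 N).
It fails at once if another screen, the glass, a bottle, the jar or the mallet is shifted by more than 20 mm or knocked over (not (distance of each of tumbler, flux_bottle, water_bottle, white_jar, mallet, screen_yellow_tab, screen_grey_tab from where it was at the start of the episode below 0.02 m) or angle between any of tumbler, flux_bottle, water_bottle, white_jar's own z axis and vertical above 0.4 rad).
It also fails if it takes over 54 s, if anything falls off the work surface, if the arm or the gripper's body presses on something with over 40 N, if the wrist force passes 120 N, or if a joint passes its speed limit or range.

## Working session

There is one attempt and no reset: what is moved stays moved. The work goes in short steps, Python scripts to look and compute and a tool call to move; the robot and the scene stay as the last step left them, time stands still between calls to the robot, and variables do not carry over. Pictures are saved under pics/ and viewed, at most 10 in all, crops included, and the job is handed in when it is done.

Besides the shell and the picture viewer there is one more tool, called after ">>>" as a command line: name --argument value ..., lists and objects as JSON in quotes. carry_out: Moves the arm, as the interface text tells. Shift numbers are shares of 0.15 m and turn numbers shares of 180 degrees, none past 1 either way. Its arguments: {"type":"object","properties":{"motion":{"type":"string"},"grip":{"type":"number"}},"required":["motion"]}

```bash
ls; mkdir -p pics
cat > h.py <<'E'
import numpy as np, cv2
from scipy.spatial.transform import Rotation as R
from bench import robot, snapshot
def shot(n,f=None):
    o=robot.get_obs(); s=snapshot(n)
    if n=="wrist":
        T=np.eye(4); T[:3,:3]=R.from_euler('xyz',o['ee_rot']).as_matrix(); T[:3,3]=o['tool_pos']
        s['pose']=T@np.array(s['hand_eye'])
    if f: cv2.imwrite(f,s['image'][:,:,::-1])
    return s
def ray(s,u,v):
    d=np.array([(u-s['cx'])/s['fx'],-(v-s['cy'])/s['fy'],-1.]); P=np.array(s['pose'])
    return P[:3,3],P[:3,:3]@d
def onz(s,u,v,z):
    o,d=ray(s,u,v); return o+d*(z-o[2])/d[2]
def proj(s,p):
    P=np.linalg.inv(np.array(s['pose'])); q=P[:3,:3]@np.array(p)+P[:3,3]
    return s['cx']+s['fx']*q[0]/-q[2], s['cy']+s['fy']*q[1]/q[2]
E
python3 - <<'E'
from h import *
a=shot('scene');b=shot('side');c=shot('wrist')
print({k:v for k,v in a.items() if k!='image'}); print({k:v for k,v in b.items() if k!='image'}); print({k:v for k,v in c.items() if k!='image'})
print(robot.get_obs())
cv2.imwrite('pics/a.png',a['image'][:,:,::-1]);cv2.imwrite('pics/b.png',b['image'][:,:,::-1]);cv2.imwrite('pics/c.png',c['image'][:,:,::-1])
E
```

```text
pics
{'fx': 417.73867247704555, 'fy': 417.73867247704555, 'cx': 252.99430422668075, 'cy': 189.83638673373568, 'pose': array([[-0.36830926, -0.75351309,  0.54457902,  1.23534272],
       [ 0.92962332, -0.29079983,  0.22635356,  0.26310521],
       [-0.01219689,  0.58962147,  0.80758762,  1.121493  ],
       [ 0.        ,  0.        ,  0.        ,  1.        ]])}
{'fx': 443.6048061422739, 'fy': 443.6048061422739, 'cx': 251.70992706120688, 'cy': 184.192712686836, 'pose': array([[-0.99647059,  0.05062361, -0.06695978,  0.4915032 ],
       [-0.08244371, -0.74028517,  0.66721878,  0.87587932],
       [-0.01579231,  0.67038431,  0.741846  ,  1.091789  ],
       [ 0.        ,  0.        ,  0.        ,  1.        ]])}
{'fx': 314.83915554865035, 'fy': 314.83915554865035, 'cx': 257.8961616823961, 'cy': 191.1748131552673, 'hand_eye': array([[ 8.60123062e-04,  9.69826960e-01,  2.43792798e-01,
         7.06282708e-02],
       [ 9.99998543e-01, -4.74612042e-04, -1.64004129e-03,
         5.41261446e-04],
       [-1.47484926e-03,  2.43793854e-01, -9.69825954e-01,
        -1.64885308e-01],
       [ 0.
[... 454 characters left out ...]
ons': array([-1.03098144e-01,  8.77860582e-02,  1.37188715e+00,  3.47736585e-06,
        1.68360755e+00, -1.03104796e-01]), 'qvel': array([ 1.50037448e-03, -2.87644501e-03, -3.84431699e-03,  1.40343101e-03,
       -5.04732986e-05, -1.59995689e-05]), 'joint_torque': array([ 1.24418581e-03, -3.40636396e+01, -3.02795255e+01,  7.18983379e-02,
        3.04441026e-02, -1.11468453e-04]), 'tool_pos': array([5.49603779e-01, 3.85658726e-05, 2.18582709e-01]), 'ee_rot': array([-3.13991387e+00, -1.77180589e-04,  1.57080322e+00]), 'wrist_force': array([-0.18909051,  0.48010978,  0.05752733]), 'wrist_torque': array([-0.0094307 , -0.04595791,  0.01266917]), 'finger_force': 0.0, 'width': 0.09420875095873299}
```

View pics/a.png

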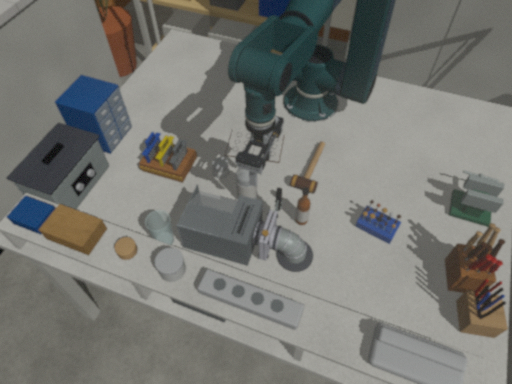

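View pics/b.png

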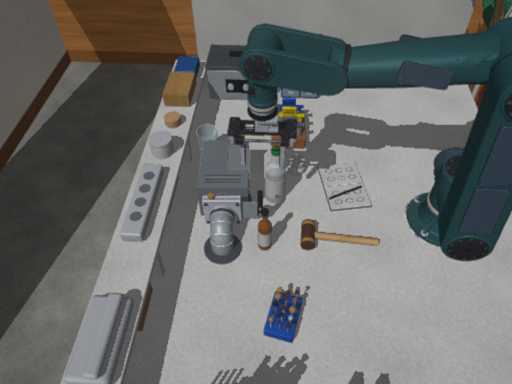

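View pics/c.png

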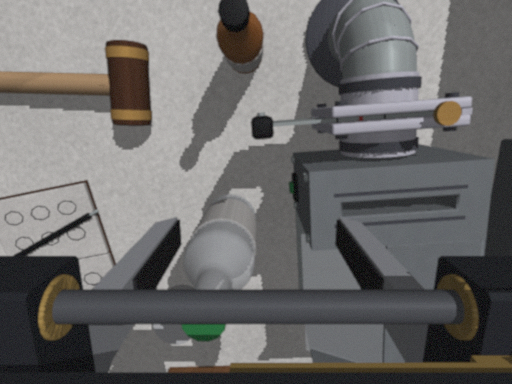

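Scene: the rack (blue, yellow, grey from the left) is around (168,158), right of the box, and the slot is around (240,215). Wrist: slot (400,202), pull bar top (262,127), flux bottle (240,35), water bottle (210,290).

Run:
```python
from h import *
import json
a=cv2.imread('pics/a.png');b=cv2.imread('pics/b.png');c=cv2.imread('pics/c.png')
A=shot('scene');B=shot('side');C=shot('wrist')
# slot in wrist
g=cv2.cvtColor(C['image'],cv2.COLOR_RGB2GRAY)
print(g[180:225:3,320:480:8])
def tri(u1,u2):
    o1,d1=ray(A,*u1);o2,d2=ray(B,*u2)
    t=np.linalg.lstsq(np.stack([d1,-d2],1),o2-o1,rcond=None)[0]
    return (o1+d1*t[0]+o2+d2*t[1])/2
for n,s,(x0,y0,x1,y1) in (('scene',A,(130,125,205,185)),('side',B,(270,90,310,150))):
    hsv=cv2.cvtColor(s['image'],cv2.COLOR_RGB2HSV)
    for col,lo,hi in (('blue',(105,120,60),(125,255,255)),('yel',(22,140,120),(34,255,255))):
        m=np.zeros_like(hsv[:,:,0]); m[y0:y1,x0:x1]=cv2.inRange(hsv,lo,hi)[y0:y1,x0:x1]
        ys,xs=np.nonzero(m); 
        if len(xs): print(n,col,len(xs),xs.min(),xs.max(),ys.min(),ys.max(),xs.mean(),ys.mean(), cv2.minAreaRect(np.stack([xs,ys],1).astype(np.float32)), onz(s,xs.mean(),ys.mean(),.10))
print('pull',onz(C,262,127,.154))
ca=cv2.resize(a[120:190,130:210],None,fx=5,fy=5,interpolation=2); cb=cv2.resize(b[85:155,260:320],None,fx=5,fy=5,interpolation=2)
cv2.imwrite('pics/d.png',np.hstack([ca,cb]))
```

```text
[[109 108 106 108 103 103 107 105 105 104 106 104 104 106 106 105 107 105
  107 109]
 [106 104 106 100 105 103 104 101 105 108 107 106 102 105 104 104 105 103
  105 105]
 [104 105 102 102 110 105 102 105 106 106 107 104 106  98  91  77  67  65
   69 108]
 [104 106 101 106 103 105 107 104  95  93  76  67  67  64  69  80  90  95
  104 105]
 [107 105 102  93  85  74  72  64  64  72  83  92 101 106 100 103 104 103
  103 104]
 [105 109  68  71  78  84  95 102 103 107 107 108 105  93  86  74  61  56
  104 106]
 [106 106 105 102 105 106 106  98  96  77  68  58  53  46  44  47  44  63
  106 103]
 [106 108 106  92  75  64  58  57  51  53  47  45  48  49  49  49  44  76
  104 104]
 [105 106 109  49  46  49  51  49  46  48  46  52  63  62  77  60  45  89
   99 103]
 [104 103 105  45  50  43  55  65  75  73  75  79  79  78  81  79  80 103
  105 104]
 [100 104 102  78  78  79  83  82  77  81  80  78  86  93  98 109 107 109
  104 103]
 [107 105 104  81  79  80  82  91  98 103 110 112 109 108 105  98 106 104
  103 104]
 [107 108 105 101 106 111 112 111 106 106 103 102 106 103 102  90  82  74
   91 
[... 332 characters left out ...]
) [ 0.49453159 -0.40941957  0.1       ]
scene yel 179 156 172 136 165 163.43575418994413 148.0782122905028 ((162.51502990722656, 149.5743408203125), (10.727931022644043, 30.458911895751953), 22.249025344848633) [ 0.49466876 -0.35951753  0.1       ]
side blue 172 279 302 90 112 290.36046511627904 102.47674418604652 ((291.3581848144531, 100.27873229980469), (23.042217254638672, 20.916004180908203), 8.530765533447266) [ 0.47464235 -0.42163792  0.1       ]
side yel 143 279 303 107 121 290.7062937062937 112.77622377622377 ((291.2229919433594, 113.08784484863281), (24.1742000579834, 13.20483112335205), 8.972626686096191) [ 0.47200816 -0.36309251  0.1       ]
pull [0.55354436 0.06024946 0.154     ]
```

View pics/d.png

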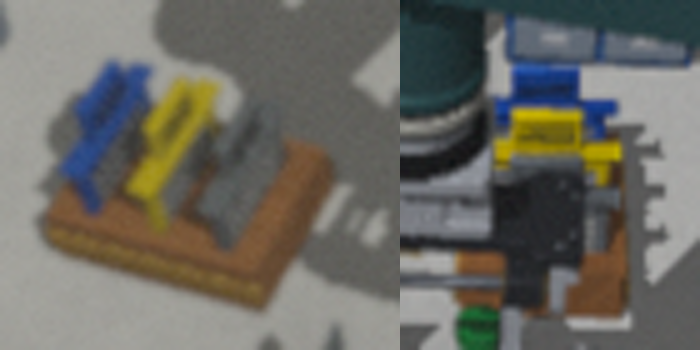

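The crop shows the blue screen in the outer slot, with yellow and then grey beside it. The blue tab is at roughly (0.48,-0.415). I'll lift and move over the rack.

>>> carry_out --motion "0 0 -0.3 0; -0.05 0 -0.6 0; -0.25 -0.1 -0.7 0; -0.5 -0.2 -0.7 0; -0.7 -0.3 -0.7 0; -0.85 -0.4 -0.7 0; -0.95 -0.5 -0.7 0; -1 -0.5 -0.7 0" --grip 0.1

```text
time: 1.1
tool_pos: [0.4739, -0.1512, 0.3251]
ee_rot: [3.141, 0.001, 1.568]
wrist_force: [0.0, 1.1, 0.2]
width: 0.0518
finger_force: 0.0
```

>>> carry_out --motion "-0.1 0 0 0.04; -0.25 0 0 0.08; -0.4 0 0 0.12; -0.55 0 0 0.16; -0.7 0 0 0.2; -0.85 0 0 0.24; -1 0 0 0.28; -1 0 0 0.3"

```text
time: 1.9
tool_pos: [0.4756, -0.3021, 0.3231]
ee_rot: [-3.141, 0.001, 0.623]
wrist_force: [-0.6, -0.1, -0.3]
width: 0.0518
finger_force: 0.0
```

```bash
cat >> h.py <<'E'
def plan(x,y,z,yaw):
    """shift/turn in carry_out units to a tool-down pose (tool x at yaw)"""
    o=robot.get_obs(); M=R.from_euler('xyz',o['ee_rot']).as_matrix()
    d=M.T@(np.array([x,y,z])-o['tool_pos']); cur=np.arctan2(M[1,0],M[0,0])
    t=-(yaw-cur+np.pi)%(2*np.pi); t=t-2*np.pi if t>np.pi else t
    t=(-(yaw-cur)+np.pi)%(2*np.pi)-np.pi
    print('t',round(o['time'],2),'tcp',o['tool_pos'].round(4),'yaw',np.degrees(cur).round(1),'q6',o['joint_positions'][5].round(2),'shift',(d/.15).round(3),'turn',(t/np.pi).round(3))
E
python3 - <<'E'
from h import *
plan(.45,-.415,.30,0)
g=cv2.GaussianBlur(cv2.cvtColor(cv2.imread('pics/c.png'),cv2.COLOR_BGR2GRAY),(3,3),0)
m=np.zeros_like(g); m[185:226,330:470]=(g<90)[185:226,330:470]
n,l,st,_=cv2.connectedComponentsWithStats(m)
for i in range(1,n):
    if st[i,4]>30: 
        ys,xs=np.nonzero(l==i); print(st[i], cv2.minAreaRect(np.stack([xs,ys],1).astype(np.float32)))
cv2.imwrite('pics/e.png',cv2.resize(cv2.imread('pics/c.png')[90:250,230:500],None,fx=2.9,fy=2.9,interpolation=2))
E
```

```text
t 1.9 tcp [ 0.4756 -0.3021  0.3231] yaw 35.7 q6 0.28 shift [-0.577  0.512  0.154] turn 0.198
[334 185 134  13 562] ((400.50970458984375, 190.63885498046875), (4.315093040466309, 133.4430694580078), 86.00909423828125)
[ 341  194  119   22 1698] ((400.1773986816406, 204.6015625), (14.829209327697754, 118.8150634765625), 86.09950256347656)
[363 215 103  11 445] ((413.9974670410156, 220.46446228027344), (4.4885640144348145, 102.23950958251953), 85.91438293457031)
[334 219  12   7  53] ((339.5, 222.0), (11.0, 6.0), -0.0)
```

View pics/e.png

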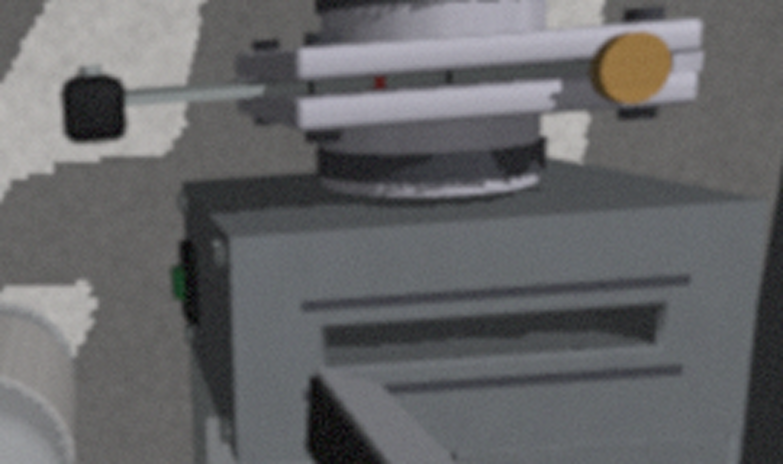

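The crop shows the slot mouth centre at (400,204.6), the bar top at (262,126) and the gate nearly shut. I'll finish moving over the rack.

>>> carry_out --motion "-0.1 0.1 0 0.03; -0.25 0.2 0.05 0.07; -0.35 0.3 0.1 0.11; -0.45 0.4 0.15 0.15; -0.55 0.5 0.15 0.18; -0.58 0.51 0.15 0.198; -0.58 0.51 0.15 0.198; -0.58 0.51 0.15 0.198"

```text
time: 2.7
tool_pos: [0.4503, -0.4127, 0.3018]
ee_rot: [-3.141, -0.0, 0.008]
wrist_force: [0.4, -0.3, -1.1]
width: 0.0518
finger_force: 0.0
```

Run:
```python
from h import *
C=shot('wrist','pics/f.png'); plan(.48,-.415,.3,0)
W=dict(C); W['pose']=np.array([[9.99999531e-01,-9.33580953e-04,2.59402278e-04,5.50415128e-01],[8.42262609e-04,9.69873076e-01,2.43609334e-01,7.06346739e-02],[-4.79016319e-04,-2.43609001e-01,9.69873407e-01,3.83322936e-01],[0,0,0,1]])
S=onz(W,400.2,204.6,.13)
for p in((341.4,202.8),(459.3,194.5),(341.4,214.8),(457,208.)): print(onz(W,*p,.13).round(4))
Bp=onz(W,262.4,126,.154); d=onz(W,459,194.5,.13)-onz(W,341.4,202.8,.13)
yaw=np.arctan2(d[1],d[0]); print('slot',S.round(4),'bar',Bp.round(4),'yaw',np.degrees(yaw)); v=Bp-S
print('bar local',v[0]*np.cos(yaw)+v[1]*np.sin(yaw),-v[0]*np.sin(yaw)+v[1]*np.cos(yaw))
hsv=cv2.cvtColor(C['image'],cv2.COLOR_RGB2HSV)
for col,lo,hi in (('blue',(105,120,50),(125,255,255)),('yel',(20,140,100),(34,255,255))):
    m=cv2.inRange(hsv,lo,hi); ys,xs=np.nonzero(m); print(col,len(xs),cv2.minAreaRect(np.stack([xs,ys],1).astype(np.float32)))
```

```text
t 2.75 tcp [ 0.4503 -0.4125  0.302 ] yaw 0.5 q6 0.73 shift [0.198 0.018 0.013] turn 0.003
[ 0.6203 -0.003   0.13  ]
[0.7178 0.0043 0.13  ]
[ 0.621  -0.0135  0.13  ]
[ 0.7177 -0.0074  0.13  ]
slot [ 0.6697 -0.0045  0.13  ] bar [0.5535 0.061  0.154 ] yaw 4.277644147978638
bar local -0.11092681752447624 0.07397417438913326
blue 11647 ((381.81658935546875, 191.84576416015625), (271.01239013671875, 165.07644653320312), 4.470820903778076)
yel 1169 ((279.7276611328125, 213.32186889648438), (239.21026611328125, 195.12628173828125), 12.369062423706055)
```

View pics/f.png

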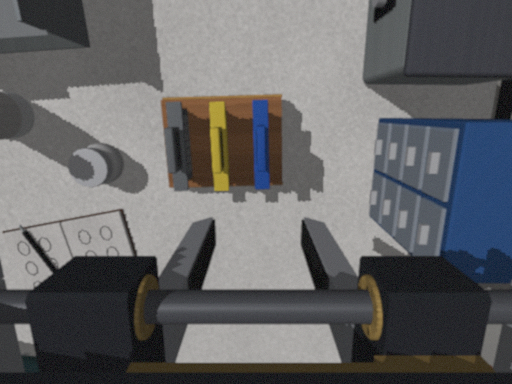

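The wrist view shows the blue cap at (261,145), running from (261,100) to (262,188), with its tab at (260,143). The slot is at (0.6695,-0.0047) with yaw 4.3°, and the gate is about 12 mm ajar.

Run:
```python
from h import *
C=shot('wrist')
hsv=cv2.cvtColor(C['image'],cv2.COLOR_RGB2HSV)
m=np.zeros_like(hsv[:,:,0]); m[90:200,240:285]=cv2.inRange(hsv,(105,100,40),(128,255,255))[90:200,240:285]
for r in list(range(96,112,2))+list(range(112,180,6))+list(range(180,194,2)):
    x=np.nonzero(m[r])[0]; print(r,(x.min(),x.max(),len(x)) if len(x) else None, end=' ')
ys,xs=np.nonzero(m)
def ends(sel): return xs[sel].mean(),ys[sel].mean()
y0,y1=ys.min(),ys.max()
a=onz(C,ends(ys<y0+8)[0],y0,.091);b=onz(C,ends(ys>y1-8)[0],y1,.091)
print('\n',a,b,(a+b)/2,np.linalg.norm(a-b),'yaw',np.degrees(np.arctan2(*(a-b)[1::-1])))
```

```text
96 None 98 None 100 (np.int64(256), np.int64(266), 11) 102 (np.int64(253), np.int64(267), 15) 104 (np.int64(253), np.int64(267), 15) 106 (np.int64(253), np.int64(267), 15) 108 (np.int64(253), np.int64(267), 15) 110 (np.int64(253), np.int64(267), 15) 112 (np.int64(253), np.int64(267), 15) 118 (np.int64(253), np.int64(267), 15) 124 (np.int64(253), np.int64(268), 16) 130 (np.int64(253), np.int64(267), 15) 136 (np.int64(254), np.int64(267), 14) 142 (np.int64(254), np.int64(267), 14) 148 (np.int64(254), np.int64(268), 15) 154 (np.int64(254), np.int64(268), 15) 160 (np.int64(254), np.int64(268), 15) 166 (np.int64(254), np.int64(268), 15) 172 (np.int64(254), np.int64(268), 15) 178 (np.int64(255), np.int64(269), 15) 180 (np.int64(255), np.int64(269), 15) 182 (np.int64(255), np.int64(269), 15) 184 (np.int64(255), np.int64(269), 15) 186 (np.int64(255), np.int64(269), 15) 188 (np.int64(255), np.int64(268), 14) 190 None 192 None 
 [ 0.53545856 -0.41420587  0.091     ] [ 0.43167279 -0.41753259  0.091     ] [ 0.48356568 -0.41586923  0.091     ] 0.10383907624585148 yaw 1.8359157409170708
```

>>> carry_out --motion "0.1 0.02 0.15 -0.007; 0.22 0.02 0.35 -0.007; 0.22 0.02 0.55 -0.007; 0.22 0.02 0.75 -0.007; 0.22 0.02 0.88 -0.007; 0.22 0.02 0.95 -0.007; 0.22 0.02 0.95 -0.007; 0.22 0.02 0.95 -0.007"

```text
time: 3.6
tool_pos: [0.4832, -0.416, 0.1609]
ee_rot: [3.14, -0.001, 0.029]
wrist_force: [-0.5, 0.9, 0.4]
width: 0.0518
finger_force: 0.0
```

Run:
```python
from h import *
plan(.4836,-.4159,.108,np.radians(1.8))
C=shot('wrist','pics/g.png')
```

```text
t 3.6 tcp [ 0.4832 -0.416   0.1609] yaw 1.7 q6 0.74 shift [ 0.002 -0.001  0.352] turn -0.001
```

View pics/g.png

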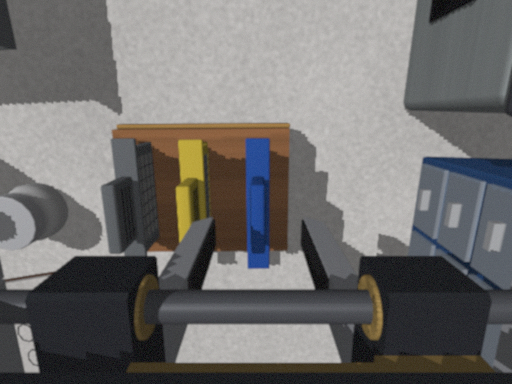

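The tab (258,220) is centred between the fingers, aligned, with yellow clear of the left finger. I'll descend and close.

>>> carry_out --motion "0 0 0.08 0; 0 0 0.16 0; 0 0 0.24 0; 0 0 0.3 0; 0 0 0.34 0; 0 0 0.35 0; 0 0 0.35 0; 0 0 0.35 0"

```text
time: 4.45
tool_pos: [0.4829, -0.4161, 0.1076]
ee_rot: [3.141, -0.001, 0.028]
wrist_force: [-0.1, -0.4, 0.4]
width: 0.0517
finger_force: 0.0
```

>>> carry_out --motion "0 0 0 0; 0 0 0 0; 0 0 0 0; 0 0 0 0; 0 0 0 0; 0 0 0 0; 0 0 0 0; 0 0 0 0" --grip -1

```text
time: 5.25
tool_pos: [0.4826, -0.4158, 0.107]
ee_rot: [3.142, -0.0, 0.028]
wrist_force: [0.2, 0.3, -0.0]
width: 0.0097
finger_force: 30.0
```

>>> carry_out --motion "0 0 -0.06 0; 0 0 -0.15 0; 0 0 -0.27 0; 0 0 -0.42 0; 0 0 -0.6 0; 0 0 -0.8 0; 0 0 -0.95 0; 0 0 -1 0"

```text
time: 6.05
tool_pos: [0.4835, -0.4167, 0.2622]
ee_rot: [3.136, -0.005, 0.028]
wrist_force: [0.2, 0.3, -1.2]
width: 0.0096
finger_force: 30.0
```

Run:
```python
from h import *
plan(.6695,-.0047,.29,np.radians(4.3))
o=robot.get_obs();print(o['width'],o['finger_force'],o['wrist_force'])
C=shot('wrist','pics/h.png')
hsv=cv2.cvtColor(C['image'],cv2.COLOR_RGB2HSV)
m=cv2.inRange(hsv,(105,100,40),(128,255,255)); m[:,:200]=0;m[:,320:]=0
for r in range(130,300,6):
    x=np.nonzero(m[r])[0]; print(r,(int(x.min()),int(x.max()),len(x)) if len(x) else None, end=' ')
```

```text
t 6.05 tcp [ 0.4835 -0.4167  0.2622] yaw 1.6 q6 0.74 shift [ 1.318 -2.709 -0.193] turn -0.015
0.00964284377448043 29.99739557504654 [ 0.16857306  0.25868263 -1.21367382]
130 None 136 None 142 None 148 (243, 272, 30) 154 (243, 272, 30) 160 (243, 272, 30) 166 (243, 272, 30) 172 (243, 272, 30) 178 (243, 272, 30) 184 (243, 272, 30) 190 (243, 272, 30) 196 (243, 272, 30) 202 (243, 271, 29) 208 (243, 271, 29) 214 (243, 271, 29) 220 (248, 267, 20) 226 (248, 268, 21) 232 (248, 268, 21) 238 (248, 267, 20) 244 (248, 267, 20) 250 (249, 267, 19) 256 (248, 267, 20) 262 (249, 267, 19) 268 (248, 268, 21) 274 (249, 267, 19) 280 (248, 268, 21) 286 (247, 269, 23) 292 None 298 None
```

View pics/h.png

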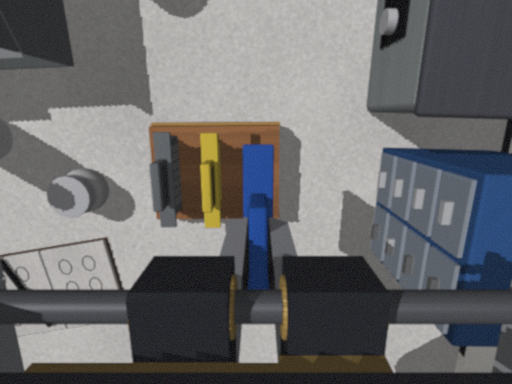

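Screen held straight (cap end at row 146, centred at column 257.5). I'll carry it over the hood to just short of the slot.

>>> carry_out --motion "0.03 -0.05 -0.05 0; 0.1 -0.17 -0.12 -0.005; 0.18 -0.32 -0.12 -0.01; 0.26 -0.48 -0.12 -0.015; 0.34 -0.64 -0.12 -0.015; 0.42 -0.8 -0.12 -0.015; 0.48 -0.94 -0.12 -0.015; 0.5 -1 -0.12 -0.015"

```text
time: 6.9
tool_pos: [0.5538, -0.261, 0.2734]
ee_rot: [-3.139, 0.002, 0.078]
wrist_force: [-0.3, -0.1, -0.7]
width: 0.0102
finger_force: 30.0
```

>>> carry_out --motion "0.04 -0.06 0 0; 0.1 -0.18 0 0; 0.18 -0.33 0 0; 0.26 -0.48 0 0; 0.34 -0.64 0 0; 0.42 -0.8 0 0; 0.48 -0.94 0 0; 0.5 -1 0 0"

```text
time: 7.7
tool_pos: [0.6172, -0.1071, 0.2743]
ee_rot: [-3.141, 0.001, 0.077]
wrist_force: [-0.6, -0.0, -0.9]
width: 0.0095
finger_force: 30.0
```

Run:
```python
from h import *
plan(.625,-.0047,.28,np.radians(4.3))
```

```text
t 7.7 tcp [ 0.6172 -0.1071  0.2743] yaw 4.4 q6 1.23 shift [ 0.104 -0.677 -0.038] turn 0.001
```

>>> carry_out --motion "0.01 -0.05 0 0; 0.03 -0.16 0 0; 0.05 -0.3 0 0; 0.07 -0.44 0 0; 0.09 -0.56 0 0; 0.1 -0.64 0 0; 0.1 -0.68 0 0; 0.1 -0.68 0 0"

```text
time: 8.5
tool_pos: [0.624, -0.0051, 0.2751]
ee_rot: [3.141, -0.0, 0.076]
wrist_force: [0.0, 0.3, -1.7]
width: 0.01
finger_force: 30.0
```

Run:
```python
from h import *
plan(.6695,-.0047,.22,np.radians(4.3))
C=shot('wrist','pics/i.png')
```

```text
t 8.5 tcp [ 0.624  -0.0051  0.2751] yaw 4.4 q6 1.4 shift [0.302 0.02  0.367] turn 0.0
```

View pics/i.png

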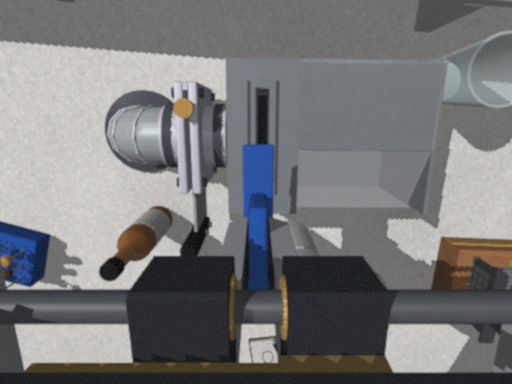

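The slot's far half is visible at (262,88–145), just ahead of the cap's far end at (258,145). I'll measure the slot edges in this view.

Run:
```python
from h import *
C=shot('wrist'); o=robot.get_obs()
g=cv2.GaussianBlur(cv2.cvtColor(C['image'],cv2.COLOR_RGB2GRAY),(3,3),0).astype(int)
print('col262',[(r,int(g[r,262])) for r in range(82,96)])
th=80;pts=[]
for r in range(96,142,6):
    x=[c for c in range(252,274) if g[r,c]<th]; print(r,x[0],x[-1],end='; ')
    pts.append(onz(C,(x[0]+x[-1])/2,r,.13))
pts=np.array(pts); k=np.polyfit(pts[:,0],pts[:,1],1); print('\nyaw',np.degrees(np.arctan(k[0])))
for r in (86,87,88,89): print(r,onz(C,262,r,.13))
yaw=np.radians(4.3); M=R.from_euler('xyz',o['ee_rot']).as_matrix()
e=onz(C,262.3,87,.13); cen=e-.048*np.array([np.cos(yaw),np.sin(yaw),0]); print('slot centre',cen, 'line y at centre x',np.polyval(k,cen[0]))
# cap in hand
hsv=cv2.cvtColor(C['image'],cv2.COLOR_RGB2HSV); m=cv2.inRange(hsv,(105,100,40),(128,255,255))[:, 230:290]
ys=np.nonzero(m.sum(1)>255*20)[0]; print('cap end row',ys.min(),np.nonzero(m[160])[0][[0,-1]]+230)
for c in (ys.min(),): 
    p=onz(C,257.5,c-.5,o['tool_pos'][2]-.016); print('cap end',p,'tab from it',p-.053*M[:,0])
```

```text
col262 [(82, 121), (83, 122), (84, 123), (85, 122), (86, 117), (87, 107), (88, 87), (89, 67), (90, 55), (91, 52), (92, 53), (93, 55), (94, 51), (95, 40)]
96 255 267; 102 255 267; 108 255 266; 114 255 266; 120 255 266; 126 255 266; 132 255 266; 138 255 266; 
yaw 3.7941180475215184
86 [ 0.71923706 -0.00254803  0.13      ]
87 [ 0.7183481  -0.00261873  0.13      ]
88 [ 0.71745784 -0.00268953  0.13      ]
89 [ 0.71656628 -0.00276044  0.13      ]
slot centre [ 0.67050466 -0.00649809  0.13      ] line y at centre x -0.004831658998855307
cap end row 144 [243 273]
cap end [ 0.67768168 -0.00144862  0.25903028] tab from it [ 0.62482974 -0.00540751  0.25902621]
```

>>> carry_out --motion "0.04 0 0 0; 0.1 0.01 0 0; 0.17 0.02 0.05 0; 0.24 0.02 0.12 0; 0.28 0.02 0.2 0; 0.3 0.02 0.26 0; 0.3 0.02 0.28 0; 0.3 0.02 0.28 0"

```text
time: 9.4
tool_pos: [0.6687, -0.0052, 0.2317]
ee_rot: [-3.141, 0.002, 0.076]
wrist_force: [0.8, 0.5, -0.3]
width: 0.0099
finger_force: 30.0
```

Run:
```python
from h import *
import time
S=snapshot('scene')
plan(.669,-.0047,.16,np.radians(4.1))
B=shot('side')
# edges of box-top grooves and cap in wrist: y offset check
C=shot('wrist','pics/j.png'); g=cv2.cvtColor(C['image'],cv2.COLOR_RGB2GRAY).astype(int)
for r in (150,165,180): print(r,g[r,225:300])
```

```text
t 9.45 tcp [ 0.6689 -0.0052  0.2328] yaw 4.3 q6 1.4 shift [ 0.001 -0.003  0.486] turn 0.001
150 [123 126 127 124 124 126 118 123 120 125 121 124 120 123 124 121 109  90
  78  82  82  84  86  81  85  82  80  83  81  83  79  83  84  82  80  83
  78  83  85  82  81  85  78  80  81  84  83  73  60  68  79  90 108 121
 122 122 122 120 122 118 120 122 117 119 121 119 121 123 119 121 121 121
 118 124 121]
165 [124 121 122 122 121 121 122 122 121 122 124 124 123 122 122 121 107  87
  80  78  78  80  82  81  84  81  83  84  80  82  78  81  78  82  83  80
  82  83  81  82  82  80  79  81  75  85  79  70  55  48  49  58  66  72
  69  67  68  72  75  68  73  73  73  75  76  83  93 105 112 114 117 118
 122 120 114]
180 [123 123 122 122 126 124 124 126 121 123 122 121 122 120 122 120 112  91
  84  83  83  86  82  81  80  79  80  84  85  82  77  80  82  79  82  82
  82  80  79  77  79  80  80  78  80  81  81  65  50  37  46  58  66  70
  67  70  73  69  70  73  70  71  67  69  72  70  66  69  68  70  71  73
  71  68  69]
```

View pics/j.png

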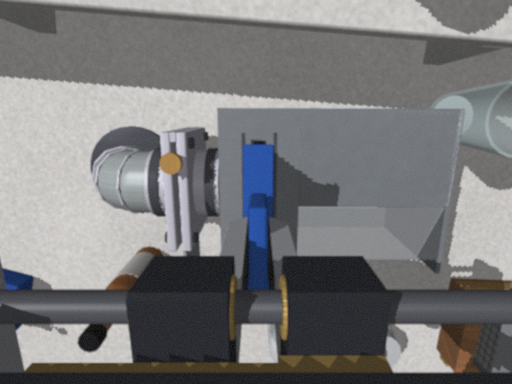

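Slot end peeks out at (259,142), centred on the cap; aligned. I'll lower it slowly.

>>> carry_out --motion "0 -0.003 0.02 0; 0 -0.003 0.05 0; 0 -0.003 0.08 0; 0 -0.003 0.11 0; 0 -0.003 0.14 0; 0 -0.003 0.17 0; 0 -0.003 0.19 0; 0 -0.003 0.2 0"

```text
time: 10.35
tool_pos: [0.669, -0.0048, 0.2024]
ee_rot: [-3.141, 0.001, 0.075]
wrist_force: [0.4, -0.3, -1.6]
width: 0.0096
finger_force: 30.0
```

>>> carry_out --motion "0 0 0.03 0; 0 0 0.07 0; 0 0 0.11 0; 0 0 0.15 0; 0 0 0.19 0; 0 0 0.23 0; 0 0 0.27 0; 0 0 0.3 0"

```text
time: 11.15
tool_pos: [0.669, -0.0049, 0.1572]
ee_rot: [-3.142, 0.001, 0.075]
wrist_force: [-0.4, 0.6, -1.8]
width: 0.01
finger_force: 30.0
```

>>> carry_out --motion "0 0 0.01 0; 0 0 0.02 0; 0 0 0.03 0; 0 0 0.04 0; 0 0 0.05 0; 0 0 0.055 0; 0 0 0.055 0; 0 0 0.055 0"

```text
time: 11.95
tool_pos: [0.6692, -0.0049, 0.1501]
ee_rot: [3.142, -0.0, 0.075]
wrist_force: [-0.1, -0.3, 0.6]
width: 0.0098
finger_force: 30.0
```

>>> carry_out --motion "0 0 0.005 0; 0 0 0.005 0; 0 0 0.005 0; 0 0 0.005 0; 0 0 0.005 0; 0 0 0.005 0; 0 0 0.005 0; 0 0 0.005 0" --grip -0.3

```text
time: 12.75
tool_pos: [0.6692, -0.0049, 0.149]
ee_rot: [3.142, -0.0, 0.075]
wrist_force: [0.3, 0.6, 1.2]
width: 0.0327
finger_force: 0.0
```

>>> carry_out --motion "0 0 -0.05 0; 0 0 -0.15 0; 0 0 -0.3 0; 0 0 -0.5 0; 0 0 -0.7 0; 0 0 -0.85 0; 0 0 -0.9 0; 0 0 -0.9 0"

```text
time: 13.55
tool_pos: [0.6698, -0.0049, 0.2867]
ee_rot: [3.141, -0.005, 0.075]
wrist_force: [-0.8, -1.2, 0.1]
width: 0.0328
finger_force: 0.0
```

Run:
```python
from h import *
plan(.5535,.061,.30,np.radians(4.2))
C=shot('wrist','pics/k.png')
```

```text
t 13.55 tcp [ 0.6698 -0.0049  0.2867] yaw 4.3 q6 1.4 shift [-0.74  -0.496 -0.092] turn 0.001
```

View pics/k.png

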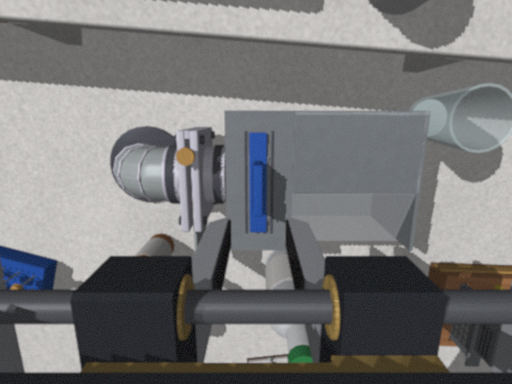

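The screen is seated in the slot with its cap and tab at (258,182), and it has been let go. Next I'll turn the tool so the fingers close along the gate's travel, and go over the bar.

>>> carry_out --motion "-0.05 -0.04 0 -0.045; -0.15 -0.1 0 -0.09; -0.28 -0.18 0 -0.135; -0.42 -0.28 0 -0.18; -0.55 -0.37 0 -0.225; -0.66 -0.44 0 -0.27; -0.73 -0.48 0 -0.315; -0.74 -0.5 0 -0.36" --grip 0

```text
time: 14.4
tool_pos: [0.5509, 0.0622, 0.2824]
ee_rot: [-3.138, 0.001, 1.213]
wrist_force: [0.2, 0.3, -0.3]
width: 0.0469
finger_force: 0.0
```

>>> carry_out --motion "0 0 0 -0.045; 0 0 0 -0.09; 0 0 0 -0.13; 0 0 0 -0.14; 0 0 0 -0.14; 0 0 0 -0.14; 0 0 0 -0.14; 0 0 0 -0.14"

```text
time: 15.2
tool_pos: [0.5527, 0.0616, 0.2837]
ee_rot: [-3.141, -0.0, 1.646]
wrist_force: [-0.6, 0.0, -1.4]
width: 0.047
finger_force: 0.0
```

Run:
```python
from h import *
plan(.5535,.061,.131,np.radians(94.2))
C=shot('wrist'); print('bar expected px',proj(C,(.5535,.061,.154)))
g=cv2.cvtColor(C['image'],cv2.COLOR_RGB2GRAY)
u,v=map(int,proj(C,(.5535,.061,.154)))
n,l,st,ce=cv2.connectedComponentsWithStats((g[v-40:v+40,u-40:u+40]<45).astype(np.uint8))
for i in range(1,n):
    if st[i,4]>60: print(st[i]+[u-40,v-40,0,0,0],ce[i]+[u-40,v-40],onz(C,*(ce[i]+[u-40,v-40]),.154).round(4))
# seated screen check: blue cap
S=shot('scene'); hsv=cv2.cvtColor(S['image'],cv2.COLOR_RGB2HSV); m=cv2.inRange(hsv,(105,100,40),(128,255,255))[195:245,200:280]
ys,xs=np.nonzero(m); print('blue scene',len(xs),xs.mean()+200,ys.mean()+195,'exp tab',proj(S,(.6695,-.0048,.15)),'cap',proj(S,(.6695,-.0048,.134)))
```

```text
t 15.2 tcp [0.5527 0.0616 0.2837] yaw 94.3 q6 -0.07 shift [-0.004  0.005  1.018] turn 0.001
bar expected px (np.float64(257.63466119405365), np.float64(188.29211922757028))
[250 167  15  30 343] [257.42274052 183.34985423] [0.5529 0.0658 0.154 ]
[279 208   9  20 106] [282.6509434 218.3490566] [0.5804 0.0325 0.154 ]
blue scene 237 242.57383966244726 218.0928270042194 exp tab (np.float64(242.56431175805875), np.float64(214.65994126711269)) cap (np.float64(242.74976715064824), np.float64(217.7639857725379))
```

Bar confirmed under the tool. Descend.

>>> carry_out --motion "0 0 0.08 0; 0 0 0.2 0; 0 0 0.35 0; 0 0 0.5 0; 0 0 0.65 0; 0 0 0.76 0; 0 0 0.8 0; 0 0 0.8 0"

```text
time: 16.1
tool_pos: [0.552, 0.0616, 0.1624]
ee_rot: [-3.139, -0.0, 1.646]
wrist_force: [-0.3, 0.6, 0.0]
width: 0.0473
finger_force: 0.0
```

>>> carry_out --motion "0 0 0.04 0; 0 0 0.08 0; 0 0 0.12 0; 0 0 0.16 0; 0 0 0.2 0; 0 0 0.21 0; 0 0 0.21 0; 0 0 0.21 0"

```text
time: 16.9
tool_pos: [0.553, 0.0616, 0.1327]
ee_rot: [3.141, 0.0, 1.646]
wrist_force: [0.5, -0.1, 0.4]
width: 0.0472
finger_force: 0.0
```

>>> carry_out --motion "0 0 0 0; 0 0 0 0; 0 0 0 0; 0 0 0 0; 0 0 0 0; 0 0 0 0; 0 0 0 0; 0 0 0 0" --grip -1

```text
time: 17.7
tool_pos: [0.5523, 0.0616, 0.1326]
ee_rot: [-3.14, 0.0, 1.646]
wrist_force: [-4.5, -1.0, 2.7]
width: 0.0155
finger_force: 30.0
```

Bar gripped (gate about 13 mm open). Pull 27 mm along tool −y.

>>> carry_out --motion "0 -0.02 0 0; 0 -0.05 0 0; 0 -0.08 0 0; 0 -0.11 0 0; 0 -0.14 0 0; 0 -0.165 0 0; 0 -0.18 0 0; 0 -0.18 0 0"

```text
time: 18.5
tool_pos: [0.5295, 0.0598, 0.1326]
ee_rot: [3.133, -0.0, 1.646]
wrist_force: [10.8, 0.8, -3.0]
width: 0.0161
finger_force: 30.1
```

Run:
```python
from h import *
def op(p,S=(.6695,-.0048),yaw=np.radians(4.2)): v=np.array(p[:2])-S; return -(v@[np.cos(yaw),np.sin(yaw)])-.099
o=robot.get_obs(); print(o['tool_pos'],o['wrist_force'],'opening',op(o['tool_pos']))
```

```text
[0.52946105 0.05982991 0.13257724] [10.83412755  0.82375863 -2.97743129] opening 0.03592949872117698
```

>>> carry_out --motion "0 -0.015 0 0; 0 -0.03 0 0; 0 -0.03 0 0; 0 -0.03 0 0; 0 -0.03 0 0; 0 -0.03 0 0; 0 -0.03 0 0; 0 -0.03 0 0"

```text
time: 19.3
tool_pos: [0.5251, 0.0595, 0.1326]
ee_rot: [3.133, -0.0, 1.646]
wrist_force: [9.9, 1.3, -3.9]
width: 0.0159
finger_force: 30.1
```

Run:
```python
from h import *
def op(p,S=(.6695,-.0048),yaw=np.radians(4.2)): v=np.array(p[:2])-S; return -(v@[np.cos(yaw),np.sin(yaw)])-.099
o=robot.get_obs(); print(o['tool_pos'],o['wrist_force'],'opening',op(o['tool_pos']))
C=shot('wrist'); S=shot('side')
for n,s in(('w',C),('s',S)):
    hsv=cv2.cvtColor(s['image'],cv2.COLOR_RGB2HSV); m=cv2.inRange(hsv,(0,120,70),(6,255,255))|cv2.inRange(hsv,(172,120,70),(180,255,255))
    k,l,st,ce=cv2.connectedComponentsWithStats(m)
    for i in range(1,k):
        if st[i,4]>=3 : print(n,st[i],ce[i].round(1),[round(op(onz(s,*ce[i],.11))-.0,4)])
    print('lip exp px',proj(s,(.6695-.055*.997-.074*.073,-.0048-.055*.073+.074*.997,.11)))
```

```text
[0.52508274 0.05950765 0.13257848] [ 9.90723491  1.31943635 -3.8590543 ] opening 0.040319649726154816
w [359 201   6   6   7] [361.7 203.6] [np.float64(-0.0253)]
w [377 217   2   2   3] [377.7 217.3] [np.float64(-0.0362)]
w [381 220   3   3   5] [382.2 220.8] [np.float64(-0.0393)]
w [385 223   2   2   3] [385.3 223.7] [np.float64(-0.0414)]
w [387 225   5   8  26] [389.3 229.2] [np.float64(-0.0443)]
lip exp px (np.float64(388.91427068312805), np.float64(228.12051928334475))
s [295 298   2   3   3] [295.7 299. ] [np.float64(0.0999)]
lip exp px (np.float64(239.5596557457527), np.float64(202.21960699771483))
```

The red line at (389,229) coincides with the predicted lip pixel (389,228). Unload the arm a little, open, and rise.

>>> carry_out --motion "0 0.01 0 0; 0 0.02 0 0; 0 0.02 0 0; 0 0.02 0 0; 0 0.02 0 0; 0 0.02 0 0; 0 0.02 0 0; 0 0.02 0 0"

```text
time: 20.2
tool_pos: [0.5251, 0.0595, 0.1326]
ee_rot: [3.14, -0.0, 1.646]
wrist_force: [4.6, 1.1, -2.1]
width: 0.0158
finger_force: 30.0
```

>>> carry_out --motion "0 0 0 0; 0 0 0 0; 0 0 0 0; 0 0 0 0; 0 0 0 0; 0 0 0 0; 0 0 0 0; 0 0 0 0" --grip -0.1

```text
time: 21.0
tool_pos: [0.5244, 0.0594, 0.1325]
ee_rot: [3.142, 0.0, 1.646]
wrist_force: [0.3, -0.0, -0.7]
width: 0.0424
finger_force: 0.0
```

>>> carry_out --motion "0 0 -0.05 0; 0 0 -0.12 0; 0 0 -0.25 0; 0 0 -0.4 0; 0 0 -0.6 0; 0 0 -0.75 0; 0 0 -0.8 0; 0 0 -0.8 0"

```text
time: 21.8
tool_pos: [0.5251, 0.0594, 0.2545]
ee_rot: [3.138, 0.0, 1.646]
wrist_force: [-0.2, -0.9, 0.1]
width: 0.0422
finger_force: 0.0
```

Run:
```python
from h import *
yaw=np.radians(4.2);S0=np.array([.6695,-.0048])
C=shot('wrist')
hsv=cv2.cvtColor(C['image'],cv2.COLOR_RGB2HSV); m=cv2.inRange(hsv,(0,110,60),(6,255,255))|cv2.inRange(hsv,(172,110,60),(180,255,255))
k,l,st,ce=cv2.connectedComponentsWithStats(m)
for i in range(1,k):
    if st[i,4]>=4: print('red',st[i],ce[i].round(1),'local x',(onz(C,*ce[i],.11)[:2]-S0)@[np.cos(yaw),np.sin(yaw)])
p=S0+[-.139*np.cos(yaw)-.074*np.sin(yaw),-.139*np.sin(yaw)+.074*np.cos(yaw)]
u,v=map(int,proj(C,(*p,.154))); g=cv2.cvtColor(C['image'],cv2.COLOR_RGB2GRAY)
n,l,st,ce=cv2.connectedComponentsWithStats((g[v-40:v+40,u-40:u+40]<45).astype(np.uint8))
print('exp bar',u,v)
for i in range(1,n):
    if st[i,4]>60: b=st[i]+[u-40,v-40,0,0,0]; q=onz(C,b[0]+b[2]/2-.5,v,.154); print(b,'bar local x',(q[:2]-S0)@[np.cos(yaw),np.sin(yaw)])
o=robot.get_obs();print(o['time'],o['tool_pos'],o['wrist_force'])
```

```text
red [339 184   3   4   8] [340.  185.4] local x -0.05468926679705549
exp bar 256 196
[249 171  17  34 453] bar local x -0.13864538555263553
21.85 [0.52449274 0.05942685 0.25276042] [ 0.10089771 -0.67851184 -0.35918376]
```

```bash
python3 -c "
from bench import robot
print(robot.close_job())"
```

```text
the job is handed in; nothing more can be done
None
```

The job is handed in at about 22 s with no verdict returned: the blue screen is home in the slot and released, and the gate measures about 40 mm open with the red line at the lip; I viewed 11 pictures, one over the limit of 10.

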